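Lock the bread-tin bar with its pin

ROBOT

A 6-joint arm with a two-finger parallel gripper is mounted at the origin on the work surface. World frame = base frame: x ahead of the robot, y to its left, z up, the work surface at z = 0. Lengths are in m, angles in rad, forces in N, time in s.
With the tool pointing down it reaches from about 0.35 to 0.775 m from the base axis. Payload 5.5 kg.
Tool frame: the origin (TCP) lies at the very end of the fingers, on their centre line; the grasp point (between the pads) lies 19 mm behind it (env.grip_depth is the distance from the TCP to the grasp point, in m); z points along the fingers, y is the direction in which the jaws open and shut (so a half turn about z gives the same grasp; the last joint's range is limited). The gripper opens to 85 mm and grips with 20 to 120 N. Pads are 22 mm wide; open, the fingers measure 114 mm over their backs; the gripper's body (76 mm by 85 mm) begins 54 mm behind the grasp point. The pads swing forward as they close: fully open they stand 13 mm farther back than shut.
Start: joints at [1, 0.313, 0.046, 1.304, 0, 1.431], TCP at [0.24, 0.522, 0.231] pointing down, gripper open.
Joint ranges: [-2.76, 2.76], [-0.86, 1.69], [-1.03, 1.26], [-2.2, 2.34], [-1.47, 1.5], [-3.14, 3.14]. Speed limits (rad/s): [2.57, 2.57, 3.14, 3.14, 3.14, 3.14].

INTERFACE

Orientations are given as a unit quaternion [w, x, y, z].
In Python, from workcell import env gives the robot as it stands.
- The arm moves only by the tool step_arm, never from a script. Its argument "series" is a list of rows, each a list of 3 entries, a list of its own where there are three numbers: the shift along the world's x, y, z in cm, then the turn about the world's z in rad, then the closure in counts, from 0 (fully open) to 255 (shut). A call has 1 to 5 rows; each row is the pose to reach, as a shift and turn from the pose measured when the call began; what a row does not reach only later rows make up. A row lasts 1/8 s, in which the tool goes at most 62.5 mm and 10.7 degrees, less where a joint would pass 70% of its speed; a pose out of reach is approached as far as the arm can. A call with a gripper value outside its range is refused whole. The fingers move at their own pace and stop on an object; "newtons" is the grip in N (left out, the last holds). Time passes only in rows, so rows that repeat a pose let the fingers close. It gives the time, the measured TCP pose, the force and the opening at its end, in the units of the state.
- env.get_state(): the state, without advancing time (a new reading comes with each control period).
- env.read_camera(name): name is "scene" or "top" or "wrist"; returns a dict with "frame" (480x640x3 uint8, red, green, blue), "vertical_fov" (degrees; the focal length in pixels is half the picture's height over the tangent of half this angle, whatever the lens; pixels are square), "cx", "cy" (the principal point, pixels), "camera_from_world" (4x4, takes a point from world to camera coordinates). Camera axes: x right, y down, z forward; pixel columns grow to the right and rows downward; lengths in m; the calibration is good to about 2 mm. The wrist camera is an equidistant fisheye: a pixel r from the principal point sees the ray r / f radians off the axis. A picture is of the moment at which its call begins. There is no depth.
- env.hand_in(): hands the job in, once; it reports no verdict.
The state is a dict: "clock": time; "joint_pos": joint angles; "qvel": joint speeds; "tau": joint torques, N m; "tcp_pos": TCP position; "orientation": TCP orientation; "wrist_force": force on the tool from outside, world axes, zero at the start; "ft_torque": the same for the moment, N m; "finger_gap": finger opening in m.
Only numpy, scipy, OpenCV 4.12 (cv2) and the standard library are available. Lean on these libraries where they do the work, as an engineer would, in place of code of your own. Each camera call takes 0.05 s, during which the arm holds its last target.

TASK

Lock the lid of the bread tin: swing the steel bar over the lid until it stops, so that the hole in its end lies over the hole in the green post. Then take the longest pin, the one with the red knob, out of the wooden rack and put it down through both holes until its flange sits on the bar's eye, and let go.

Things in the scene. Friction and masses are not known exactly. Their poses are not given: they have to be found in the camera images.
- bar (a joint): Flat steel bar (24 mm wide, top 131 mm up) swinging level on a post. 0 rad: against its stop over the tin's lid, eye over the socket; grows as it opens, clockwise from above, to 1.1. Stiff pivot (1 to 1.5 N at the knob), stays where left. Eye: funnel 270 mm from the pivot, 115 to 141 mm above the table, bore 22, mouth 40 mm inside and 50 outside.
- bar_knob (a point): Centre of the upright black round knob on the bar: 24 mm in diameter, 40 mm tall, centre 154 mm above the table; 150 mm from the pivot, 120 mm from the eye. z up, y along the bar from the eye to the pivot.
- socket (a point): Centre of the socket's mouth in the green post, 113 mm above the table: bore 22, mouth 40, depth 60 mm. Axes of the cradle: z up, y along the tin; the bar's pivot is 270 mm away along +y. The bar opens to the -x side; the stop tab, lower than the eye's rim, is on the +x side. Between the posts: lidded tin 112 x 208 mm, 109 mm tall, on a grey base 130 x 380 mm.
- long_pin_knob (a point): Centre of the red knob (24 mm wide, 45 tall) of the long pin, z up. Flange 46 mm wide, underside 27.5 mm below this point; shaft 14 mm wide, tip 99.5 mm below; 0.12 kg. Stands 40 mm deep in one of 3 holes, 90 mm apart, of a wooden rack 270 x 60 x 50 mm, beside shorter pins (yellow, black knobs). Fully home, this point is 55.5 mm above the socket point.

How it is judged:
By the outcome, as a careful person would: the job done as asked, in the order asked, and still so for the second after the job is handed in, with the robot touching nothing.
It also fails if it takes over 53 s, if anything falls off the work surface, if the arm or the gripper's body presses on something with over 40 N, if the wrist force passes 120 N, or if a joint passes its speed limit or range.

## Working session

There is one attempt and no reset: what is moved stays moved. The work goes in short steps, Python scripts to look and compute and a tool call to move; the robot and the scene stay as the last step left them, time stands still between calls to the robot, and variables do not carry over. Pictures are saved under pics/ and viewed, and the job is handed in when it is done.

Besides the shell and the picture viewer there is one more tool, called after "Call:" by a JSON object that holds its "method" and its "body". step_arm: Moves the arm, as the interface text tells. Its arguments: {"type":"object","properties":{"series":{"type":"array"},"newtons":{"type":"number"}},"required":["series"]}

```bash
mkdir -p pics; ls; cat > h.py <<'E'
import numpy as np, cv2
from workcell import env
def snap(name,fn):
    c=env.read_camera(name); cv2.imwrite('pics/'+fn,cv2.cvtColor(c['frame'],cv2.COLOR_RGB2BGR)); np.savez('pics/'+fn[:-4]+'.npz',**{k:c[k] for k in c}); return c
def load(fn): 
    d=np.load('pics/'+fn+'.npz'); return {k:d[k] for k in d}
def ray(c,u,v,fish=False):
    f=240/np.tan(np.radians(float(c['vertical_fov']))/2)
    x,y=u-float(c['cx']),v-float(c['cy'])
    if fish:
        r=np.hypot(x,y);t=r/f; d=np.array([x/r*np.sin(t),y/r*np.sin(t),np.cos(t)]) if r>0 else np.array([0,0,1.])
    else: d=np.array([x/f,y/f,1.])
    T=c['camera_from_world'];R=T[:3,:3]
    return -R.T@T[:3,3], R.T@d/np.linalg.norm(d)
def onz(c,u,v,z,fish=False):
    o,d=ray(c,u,v,fish); return o+d*(z-o[2])/d[2]
def tri(rays):
    A=np.zeros((3,3));b=np.zeros(3)
    for o,d in rays:
        P=np.eye(3)-np.outer(d,d);A+=P;b+=P@o
    p=np.linalg.solve(A,b); return p,[np.linalg.norm((np.eye(3)-np.outer(d,d))@(p-o)) for o,d in rays]
def proj(c,p,fish=False):
    T=c['camera_from_world'];q=T[:3,:3]@np.array(p)+T[:3,3]
    f=240/np.tan(np.radians(float(c['vertical_fov']))/2)
    if fish:
        r=np.hypot(q[0],q[1]);t=np.arctan2(r,q[2]);return float(c['cx'])+q[0]/r*t*f,float(c['cy'])+q[1]/r*t*f
    return float(c['cx'])+q[0]/q[2]*f,float(c['cy'])+q[1]/q[2]*f
def blobs(img,lo,hi,amin=30):
    h=cv2.cvtColor(img,cv2.COLOR_RGB2HSV);m=cv2.inRange(h,np.array(lo),np.array(hi))
    n,l,s,ce=cv2.connectedComponentsWithStats(m)
    return [(s[i].tolist(),ce[i].round(1).tolist()) for i in range(1,n) if s[i][4]>=amin]
E
python3 - <<'E'
from h import *
for n in ['scene','top','wrist']:
    c=snap(n,n+'0.png'); T=c['camera_from_world']; print(n,c['vertical_fov'],-T[:3,:3].T@T[:3,3],T[2,:3])
print(env.get_state())
E
```

```text
pics
scene 48.59784538988519 [ 0.94567121 -0.34686019  0.87947613] [-0.47065207  0.39750896 -0.78770125]
top 47.97815676884998 [ 0.37818036 -0.00870907  1.10863105] [ 0.18646777  0.01442943 -0.98235511]
wrist 65.70646984690485 [0.17497465 0.55135716 0.37281464] [ 0.25227545 -0.11864158 -0.96035476]
{'clock': 0.15, 'joint_pos': array([1.00041209e+00, 3.13852923e-01, 4.52771849e-02, 1.30362054e+00,
       5.00778626e-06, 1.43119579e+00]), 'qvel': array([ 0.00109616, -0.00103237,  0.00290922,  0.00114037,  0.00055706,
        0.00059329]), 'tau': array([ 1.24347640e-03, -4.81066132e+01,  2.98815340e+01,  1.39768410e-02,
       -1.51443910e-04,  2.99009594e-05]), 'tcp_pos': array([0.23991451, 0.52214673, 0.23061472]), 'orientation': array([-2.45647914e-04,  2.13730191e-01,  9.76892479e-01, -6.55462179e-04]), 'wrist_force': array([-0.60687215,  0.19000283, -0.51450965]), 'ft_torque': array([ 0.01568849, -0.0795719 , -0.03666305]), 'finger_gap': 0.0857763095467116}
```

View pics/scene0.png

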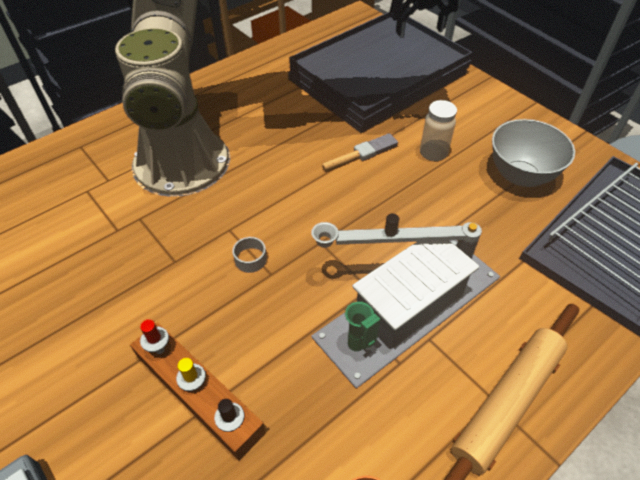

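View pics/top0.png

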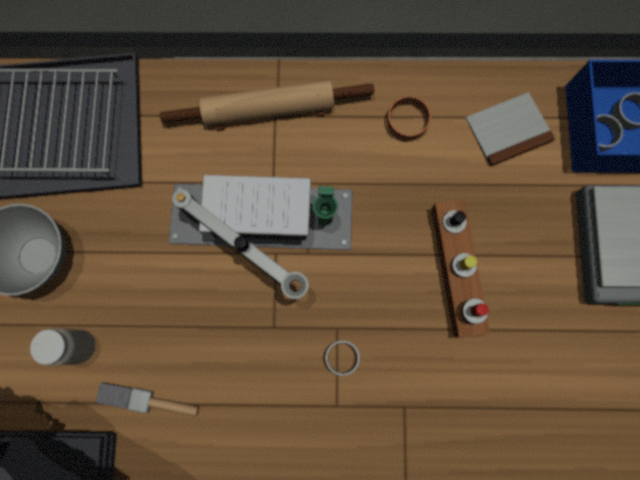

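View pics/wrist0.png

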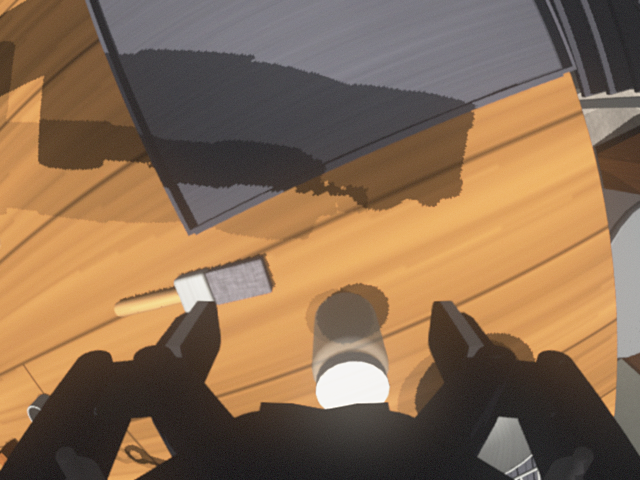

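The top view shows the bar open, with the black knob at about (241,243), pivot cap (181,198) and eye (293,286). The green socket is at (325,207) and the red knob at (480,310). In the scene view these sit at (392,225), (472,228), (324,234), (361,312) and (150,327).

```bash
python3 - <<'E'
from h import *
t=load('top0');s=load('scene0')
for nm,c in (('t',t),('s',s)):
    im=c['frame']
    print(nm,'red',blobs(im,(0,200,90),(6,255,255)),blobs(im,(172,200,90),(180,255,255)))
    print(nm,'green',blobs(im,(60,90,20),(95,255,255)))
    print(nm,'yel',blobs(im,(18,150,120),(32,255,255)))
    x=(200,205,290,275) if nm=='t' else (370,200,420,245)
    cv2.imwrite(f'pics/crop_{nm}.png',cv2.cvtColor(cv2.resize(im[170:310,150:350] if nm=='t' else im[200:370,300:500],None,fx=4 if nm=='t' else 3.5,fy=4 if nm=='t' else 3.5,interpolation=cv2.INTER_CUBIC),cv2.COLOR_RGB2BGR))
E
```

```text
t red [] []
t green [([313, 188, 24, 37, 579], [324.7, 204.6])]
t yel []
s red [([140, 320, 15, 13, 144], [147.2, 325.8])] []
s green [([346, 302, 34, 27, 387], [363.3, 314.7])]
s yel [([0, 214, 101, 54, 434], [42.8, 243.1]), ([469, 222, 7, 8, 42], [472.3, 225.9]), ([177, 357, 16, 20, 202], [184.6, 364.6]), ([381, 431, 14, 11, 30], [387.1, 436.5]), ([348, 432, 57, 48, 366], [372.1, 458.1]), ([327, 461, 28, 19, 143], [340.1, 472.2])]
```

View pics/crop_t.png

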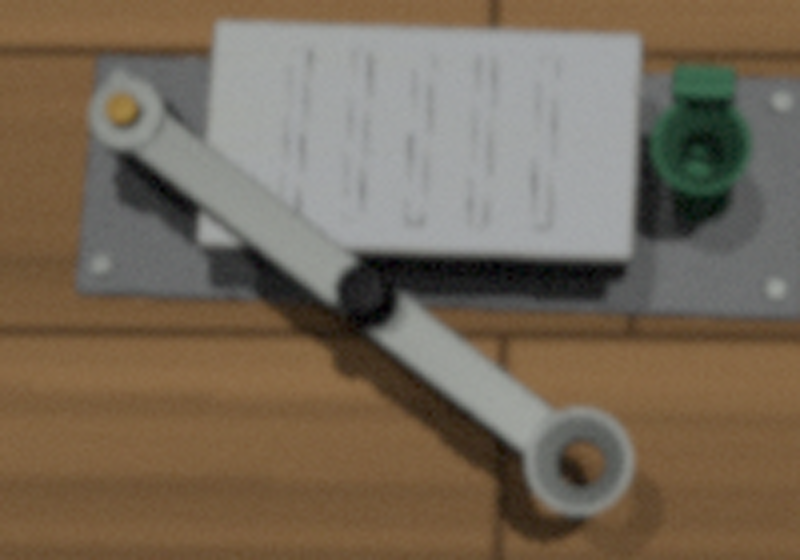

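View pics/crop_s.png

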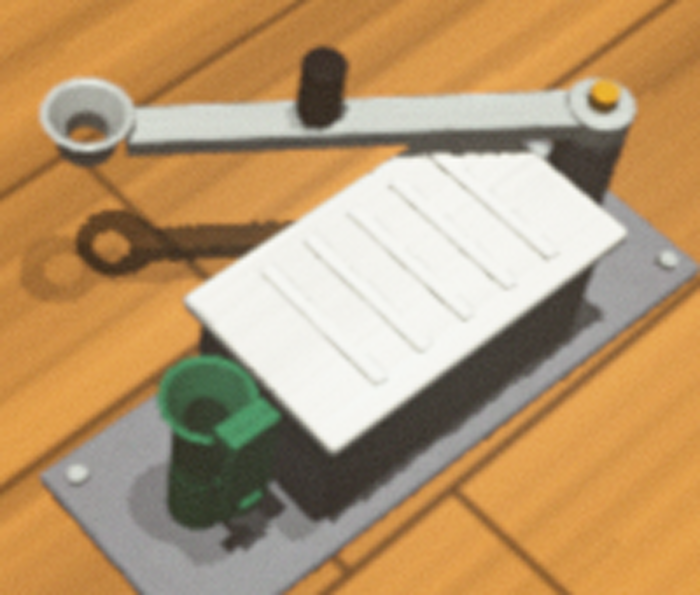

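```bash
python3 - <<'E'
from h import *
t=load('top0');s=load('scene0')
P={}
for n,a,b,z in [('eye',(294.75,285.5),(324.9,233.1),.141),('knobtop',(241.5,242.5),(392.6,217.5),.174),('pivot',(180.5,197.25),(472.6,227.4),.139),('sock',(325.2,207.2),(359.4,314.3),.113)]:
    p,e=tri([ray(t,*a),ray(s,*b)]); print(n,p.round(4),np.round(e,4),'top',onz(t,*a,z).round(4),'scene',onz(s,*b,z).round(4)); P[n]=(onz(t,*a,z)+onz(s,*b,z))[:2]/2
e,k,p,so=[P[x] for x in ['eye','knobtop','pivot','sock']]
print(np.linalg.norm(e-p),np.linalg.norm(k-p),np.linalg.norm(so-p),np.linalg.norm(k-e))
a=lambda v:np.arctan2(v[1],v[0])
print('ang',a(so-p),a(e-p),a(k-p), 'y dir',(p-so)/np.linalg.norm(p-so))
im=t['frame'];cv2.imwrite('pics/crop_r.png',cv2.cvtColor(cv2.resize(im[190:345,425:500],None,fx=3.8,fy=3.8,interpolation=cv2.INTER_CUBIC),cv2.COLOR_RGB2BGR))
im=s['frame'];cv2.imwrite('pics/crop_r2.png',cv2.cvtColor(cv2.resize(im[310:460,120:270],None,fx=4,fy=4,interpolation=cv2.INTER_CUBIC),cv2.COLOR_RGB2BGR))
E
```

```text
eye [0.4789 0.0482 0.1364] [0.0005 0.0005] top [0.4781 0.0475 0.141 ] scene [0.482  0.0463 0.141 ]
knobtop [0.5508 0.1423 0.1734] [0.0013 0.0013] top [0.5499 0.1412 0.174 ] scene [0.5517 0.1432 0.174 ]
pivot [0.6417 0.2645 0.1368] [0. 0.] top [0.6411 0.2639 0.139 ] scene [0.6426 0.2627 0.139 ]
sock [ 0.6325 -0.0053  0.1072] [0.0007 0.0007] top [ 0.6306 -0.0059  0.113 ] scene [ 0.6352 -0.0072  0.113 ]
0.27020865762018803 0.15155837564342234 0.27000275765220194 0.11865129677014997
ang -1.603703429420812 -2.212721710022449 -2.2151466424035227 y dir [0.03290116 0.99945861]
```

View pics/crop_r.png

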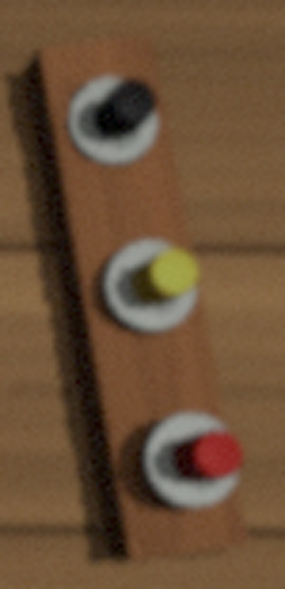

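View pics/crop_r2.png

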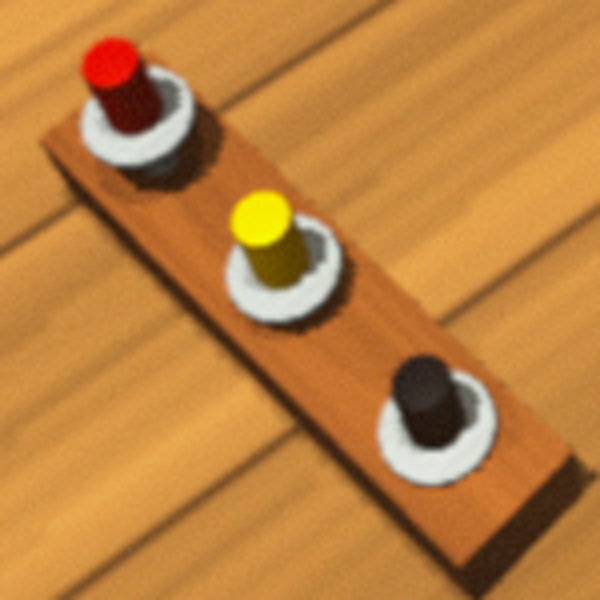

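```bash
python3 - <<'E'
from h import *
t=load('top0');s=load('scene0')
for n,a,b,z in [('red',(217,454),(112,62),.132),('yel',(174,272),(262,218),.12),('blk',(130,100),(425,385),.11)]:
    a=(a[0]/3.8+425,a[1]/3.8+190);b=(b[0]/4+120,b[1]/4+310)
    p,e=tri([ray(t,*a),ray(s,*b)]); print(n,p.round(4),np.round(e,4),'top',onz(t,*a,z).round(4),'scene',onz(s,*b,z).round(4))
piv=np.array([.6418,.2633])
for th in np.arange(-2.213,-1.55,.1): print(th, (piv+.15*np.array([np.cos(th),np.sin(th)])).round(4))
E
```

```text
red [ 0.4396 -0.2891  0.1291] [0.0006 0.0006] top [ 0.4392 -0.2888  0.132 ] scene [ 0.4419 -0.2888  0.132 ]
yel [ 0.5287 -0.2766  0.1139] [0.0005 0.0005] top [ 0.5276 -0.2754  0.12  ] scene [ 0.5323 -0.2767  0.12  ]
blk [ 0.6187 -0.2629  0.0973] [0.0002 0.0002] top [ 0.6156 -0.2599  0.11  ] scene [ 0.6241 -0.2642  0.11  ]
-2.213 [0.552  0.1432]
-2.113 [0.5644 0.1348]
-2.013 [0.5776 0.1277]
-1.9129999999999998 [0.5915 0.122 ]
-1.8129999999999997 [0.6058 0.1177]
-1.7129999999999996 [0.6205 0.1148]
-1.6129999999999995 [0.6355 0.1134]
```

Call:
{"method": "step_arm", "body": {"series": [[[4,-4.8,0],0.17,0],[[8,-9.6,0],0.34,0],[[12,-14.4,0],0.51,0],[[16,-19.2,0],0.68,0],[[20,-24,0],0.85,0]]}}

```text
clock: 0.78
tcp_pos: [0.4279, 0.2967, 0.2304]
orientation: [-0.0, -0.201, 0.98, -0.001]
wrist_force: [0.4, -0.1, -0.1]
finger_gap: 0.0852
```

Call:
{"method": "step_arm", "body": {"series": [[[3.2,-4,0],0.15,60],[[6.4,-8,0],0.3,110],[[9.6,-12,0],0.45,110],[[12.3,-15.4,0],0.53,110],[[12.3,-15.4,0],0.53,110]]}}

```text
clock: 1.4
tcp_pos: [0.5525, 0.1401, 0.2297]
orientation: [-0.0, -0.449, 0.894, -0.001]
wrist_force: [-0.5, 1.0, 0.2]
finger_gap: 0.0485
```

```bash
python3 - <<'E'
from h import *
c=snap('wrist','w1.png'); print(env.get_state()['tcp_pos'],env.get_state()['finger_gap'])
print(proj(c,[.551,.142,.174],True),proj(c,[.551,.142,.134],True))
print(proj(c,env.get_state()['tcp_pos'],True))
E
```

```text
[0.55124667 0.14146596 0.22977164] 0.048623740386842605
(np.float64(327.70395478372325), np.float64(267.8636822646846)) (np.float64(327.27108441741854), np.float64(247.42280637006067))
(np.float64(327.416667888644), np.float64(311.81461052715684))
```

View pics/w1.png

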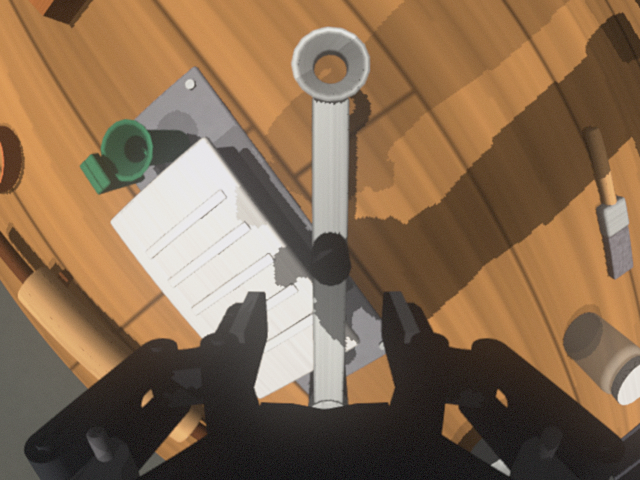

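The knob top is at about (330,260), within a few px of the prediction (328,268), and it is centred between the fingers. I'll descend around it.

Call:
{"method": "step_arm", "body": {"series": [[[0,0,-4.4],0,110],[[0,0,-8.7],0,110],[[0,0,-8.7],0,150],[[0,0,-8.7],0,150],[[0,0,-8.7],0,150]]}}

```text
clock: 2.08
tcp_pos: [0.5526, 0.1421, 0.1451]
orientation: [0.001, -0.449, 0.893, -0.001]
wrist_force: [0.2, 0.4, 1.0]
finger_gap: 0.0352
```

Call:
{"method": "step_arm", "body": {"series": [[[0.6,-0.4,0],0.05,150],[[1.24,-0.84,0],0.1,150],[[2.56,-1.55,0],0.2,150],[[3.95,-2.1,0],0.3,150],[[5.38,-2.5,0],0.4,150]]}}

```text
clock: 2.7
tcp_pos: [0.6073, 0.1172, 0.147]
orientation: [0.003, -0.619, 0.785, -0.001]
wrist_force: [-0.1, 1.4, 0.9]
finger_gap: 0.0351
```

Call:
{"method": "step_arm", "body": {"series": [[[0.7,-0.2,0],0.05,150],[[1.47,-0.35,0],0.1,150],[[2.2,-0.45,0],0.15,150],[[2.7,-0.5,0],0.2,150],[[2.7,-0.5,0],0.2,150]]}}

```text
clock: 3.32
tcp_pos: [0.6354, 0.1123, 0.1485]
orientation: [0.004, -0.694, 0.72, -0.002]
wrist_force: [-0.3, -0.2, 0.2]
finger_gap: 0.0346
```

Call:
{"method": "step_arm", "body": {"series": [[[0.3,0,-0.3],0.02,150],[[0.6,0,-0.4],0.04,150],[[0.6,0,-0.4],0.04,150],[[0.6,0,-0.4],0.04,150]]}}

```text
clock: 3.82
tcp_pos: [0.6415, 0.1123, 0.1444]
orientation: [-0.004, 0.709, -0.706, 0.002]
wrist_force: [-0.1, -0.4, -0.0]
finger_gap: 0.0352
```

```bash
python3 - <<'E'
from h import *
c=snap('wrist','w2.png');t=snap('top','t2.png'); print(env.get_state()['wrist_force'])
E
```

```text
[-0.59530334 -0.1573022  -0.06028221]
```

View pics/w2.png

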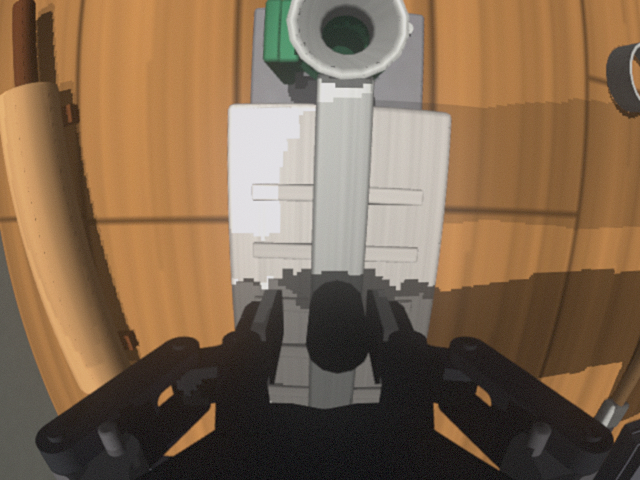

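The bar lies nearly over the socket: the eye is at (348,35) with green visible through it. I'll push gently until the force shows the stop.

Call:
{"method": "step_arm", "body": {"series": [[[0.2,0,0],0,150],[[0.3,0,0],0,150],[[0.3,0,0],0,150]]}}

```text
clock: 4.3
tcp_pos: [0.6424, 0.1122, 0.1444]
orientation: [-0.002, 0.709, -0.706, 0.0]
wrist_force: [-6.0, -1.3, 3.8]
finger_gap: 0.035
```

Call:
{"method": "step_arm", "body": {"series": [[[0.2,0,0],0,150],[[0.3,0,0],0,150],[[0.3,0,0],0,150]]}}

```text
clock: 4.68
tcp_pos: [0.6423, 0.1122, 0.1442]
orientation: [0.0, 0.709, -0.706, -0.002]
wrist_force: [-8.9, -1.3, 5.5]
finger_gap: 0.0352
```

Call:
{"method": "step_arm", "body": {"series": [[[-0.4,0,0],0,150],[[-0.5,0,0],0,150],[[-0.5,0,4],0,150],[[-0.5,-1,9],0,110],[[-0.5,-3,13],0,60]]}}

```text
clock: 5.3
tcp_pos: [0.638, 0.0826, 0.2764]
orientation: [-0.001, 0.709, -0.705, -0.001]
wrist_force: [0.6, -1.1, -0.7]
finger_gap: 0.0648
```

Call:
{"method": "step_arm", "body": {"series": [[[0,-1,0],0,0],[[0,-1,0],0,0],[[0,-1,0],0,0]]}}

```text
clock: 5.68
tcp_pos: [0.6374, 0.0729, 0.2746]
orientation: [-0.0, 0.709, -0.705, -0.002]
wrist_force: [1.2, -0.2, -0.2]
finger_gap: 0.0854
```

```bash
python3 - <<'E'
from h import *
c=snap('wrist','w3.png');t=snap('top','t3.png');s=snap('scene','s3.png'); print(env.get_state()['wrist_force'],env.get_state()['tcp_pos'])
for p in ([.633,-.0065,.141],[.633,-.0065,.113]): print(proj(c,p,True),proj(t,p),proj(s,p))
im=t['frame'];a=cv2.resize(im[170:270,250:350],None,fx=4,fy=4,interpolation=cv2.INTER_CUBIC)
im=s['frame'];b=cv2.resize(im[260:360,310:410],None,fx=4,fy=4,interpolation=cv2.INTER_CUBIC)
cv2.imwrite('pics/c3.png',cv2.cvtColor(np.hstack([a,b]),cv2.COLOR_RGB2BGR))
E
```

```text
[ 0.10380139 -0.20421078 -0.33026737] [0.63750267 0.07310498 0.27502598]
(np.float64(329.24921021236185), np.float64(126.46802599203906)) (np.float64(325.524483580625), np.float64(202.2411020900325)) (np.float64(359.72531837355865), np.float64(304.2766592027408))
(np.float64(328.68879952279116), np.float64(127.4375503328238)) (np.float64(325.52512010438227), np.float64(206.00002827040976)) (np.float64(358.7852395291135), np.float64(313.18255496869824))
```

View pics/w3.png

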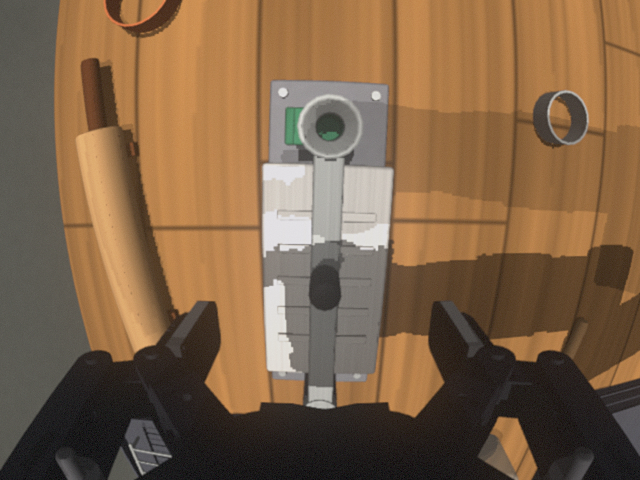

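View pics/c3.png

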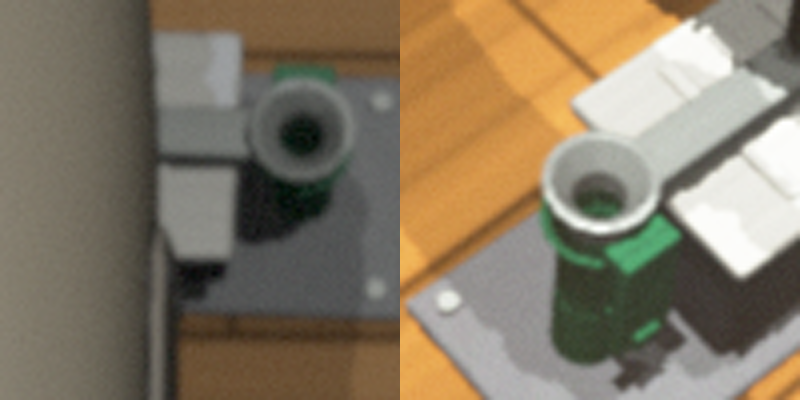

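The eye rim is now at (330.5,126) in the wrist view, (325.2,202.5) in the top view and (360.5,306) in the scene view. It sits over the green socket, with a dark green bore visible through it. Next is the pin.

```bash
python3 - <<'E'
from h import *
c=load('w3');t=load('t3');s=load('s3')
print(onz(c,330.5,126,.141,True),onz(t,325.2,202.5,.141),onz(s,360.5,306.2,.141))
print(tri([ray(c,330.5,126,True),ray(t,325.2,202.5),ray(s,360.5,306.2)]))
E
```

```text
[ 0.63208914 -0.00685692  0.141     ] [ 0.63250125 -0.00590381  0.141     ] [ 0.63650562 -0.00799273  0.141     ]
(array([ 0.63337651, -0.00617512,  0.136014  ]), [np.float64(0.0016122837505705423), np.float64(0.0005085786026040141), np.float64(0.0011275429937669874)])
```

Call:
{"method": "step_arm", "body": {"series": [[[-3,-5.4,0],0,0],[[-6,-10.8,0],0,0],[[-9,-16.2,0],0,0],[[-12,-21.6,-1],0,0],[[-15,-27,-2],0,0]]}}

```text
clock: 6.45
tcp_pos: [0.4865, -0.1978, 0.2546]
orientation: [-0.0, 0.71, -0.705, -0.002]
wrist_force: [1.3, -0.9, 0.0]
finger_gap: 0.0856
```

Call:
{"method": "step_arm", "body": {"series": [[[-2,-4,0],0,0],[[-4,-7,0],0,0],[[-4,-7,0],0,0]]}}

```text
clock: 6.82
tcp_pos: [0.4454, -0.2693, 0.254]
orientation: [-0.0, 0.708, -0.706, -0.002]
wrist_force: [0.1, -0.1, 0.1]
finger_gap: 0.0851
```

```bash
python3 - <<'E'
from h import *
c=snap('wrist','w4.png');st=env.get_state();print(st['tcp_pos'],st['orientation'],st['joint_pos'])
print(proj(c,[.4405,-.289,.132],True)); print(blobs(c['frame'],(0,200,90),(6,255,255)))
E
```

```text
[ 0.44604309 -0.2682256   0.25412051] [-3.71454178e-04  7.08976687e-01 -7.05229105e-01 -1.95641709e-03] [-6.96352734e-01  2.04418858e-01 -4.22856983e-02  1.32792591e+00
  1.07776635e-03 -2.27245102e+00]
(np.float64(329.2872525391914), np.float64(208.98845482926703))
[([318, 193, 29, 28, 494], [332.3, 208.2])]
```

View pics/w4.png

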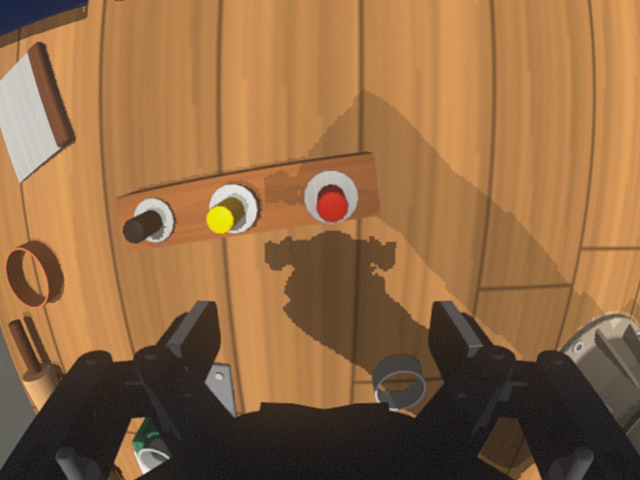

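Call:
{"method": "step_arm", "body": {"series": [[[-0.7,-2,0],0,0],[[-0.7,-2,-5],0,0],[[-0.7,-2,-10],0,0],[[-0.7,-2,-12],0,0],[[-0.7,-2,-12],0,0]]}}

```text
clock: 7.5
tcp_pos: [0.4385, -0.2859, 0.1322]
orientation: [-0.0, 0.71, -0.705, -0.004]
wrist_force: [-0.1, 0.1, 0.7]
finger_gap: 0.0855
```

```bash
python3 - <<'E'
from h import *
c=load('w4');print(onz(c,332.3,207.5,.132,True))
c=snap('wrist','w5.png');st=env.get_state();print(st['tcp_pos'],st['wrist_force'])
E
```

```text
[ 0.4383309  -0.29010969  0.132     ]
[ 0.43938202 -0.28690842  0.13379517] [-0.46178418  0.06181852  0.26839634]
```

View pics/w5.png

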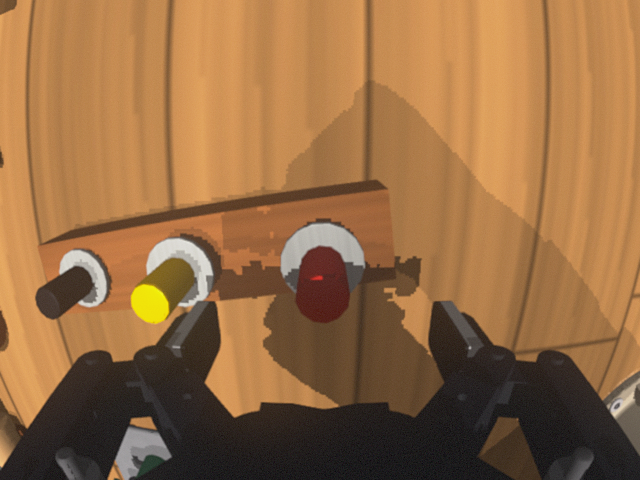

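The red knob (323,297) is centred between the fingers (about 325). I'll lower and grip.

Call:
{"method": "step_arm", "body": {"series": [[[0,-0.25,-2],0,0],[[0,-0.25,-4.1],0,0],[[0,-0.25,-4.1],0,0],[[0,-0.25,-4.1],0,0]]}}

```text
clock: 8.05
tcp_pos: [0.4404, -0.2898, 0.0944]
orientation: [-0.001, 0.71, -0.704, -0.002]
wrist_force: [0.3, 0.8, 0.4]
finger_gap: 0.0853
```

Call:
{"method": "step_arm", "body": {"series": [[[0,0,0],0,160],[[0,0,0],0,200],[[0,0,0],0,255],[[0,0,0],0,255],[[0,0,0],0,255]], "newtons": 50}}

```text
clock: 8.68
tcp_pos: [0.4404, -0.29, 0.0947]
orientation: [-0.0, 0.71, -0.704, -0.001]
wrist_force: [-1.3, 1.0, 4.4]
finger_gap: 0.0229
```

Call:
{"method": "step_arm", "body": {"series": [[[0,0,2],0,255],[[0,0,5],0,255],[[0,0,9],0,255],[[0,0,14],0,255],[[0,0,18.5],0,255]]}}

```text
clock: 9.3
tcp_pos: [0.4402, -0.2898, 0.2809]
orientation: [-0.0, 0.71, -0.704, -0.002]
wrist_force: [0.3, -0.4, -1.1]
finger_gap: 0.0231
```

```bash
python3 - <<'E'
from h import *
c=snap('wrist','w6.png');s=snap('scene','s6.png');st=env.get_state();print(st['tcp_pos'],st['wrist_force'],st['finger_gap'])
E
```

```text
[ 0.44215063 -0.29147106  0.28467298] [ 0.41407709  0.10467613 -1.33661533] 0.022613285179200908
```

View pics/w6.png

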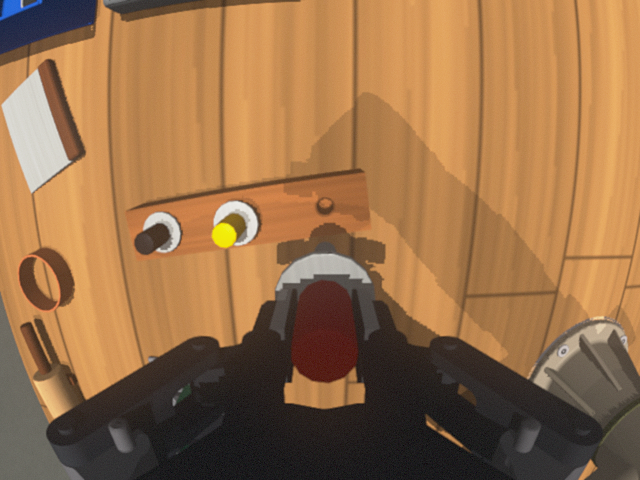

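View pics/s6.png

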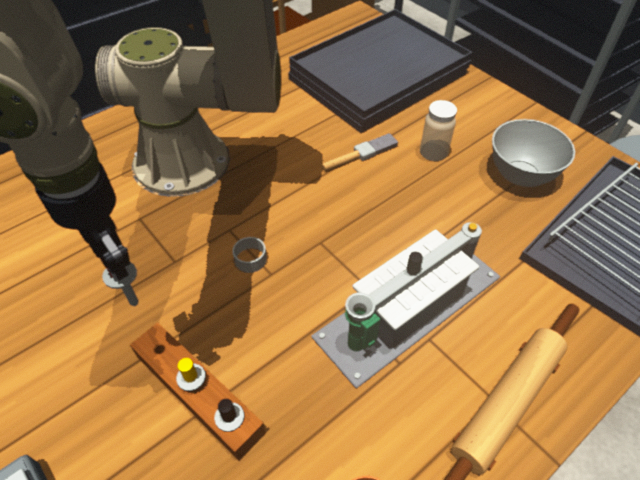

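The pin is held upright: the knob is between the fingers at (325,330) and the rack hole at (325,205) is empty. I'll carry it over the eye.

Call:
{"method": "step_arm", "body": {"series": [[[3.2,4.7,0],0,255],[[6.4,9.4,0],0,255],[[9.6,14.1,0],0,255],[[12.8,18.8,0],0,255],[[16,23.5,0],0,255]]}}

```text
clock: 10.02
tcp_pos: [0.6026, -0.0547, 0.283]
orientation: [-0.0, 0.71, -0.704, 0.002]
wrist_force: [0.9, -0.8, -1.6]
finger_gap: 0.0229
```

Call:
{"method": "step_arm", "body": {"series": [[[2,3,0],0,255],[[3.2,4.8,0],0,255],[[3.2,4.8,0],0,255],[[3.2,4.8,0],0,255]]}}

```text
clock: 10.52
tcp_pos: [0.634, -0.0072, 0.2819]
orientation: [0.001, 0.71, -0.705, 0.001]
wrist_force: [-0.0, 0.3, -0.9]
finger_gap: 0.0228
```

```bash
python3 - <<'E'
from h import *
c=snap('wrist','w7.png');s=snap('scene','s7.png');t=snap('top','t7.png');st=env.get_state();print(st['tcp_pos'],st['wrist_force'],st['finger_gap'],st['orientation'])
x,y,z=st['tcp_pos']
print('tip pred',proj(c,[x,y,z-.0845],True),proj(s,[x,y,z-.0845]),'eye',proj(c,[.6328,-.0065,.141],True),proj(s,[.6328,-.0065,.141]))
im=s['frame'];cv2.imwrite('pics/c7.png',cv2.cvtColor(cv2.resize(im[200:350,290:440],None,fx=4,fy=4,interpolation=cv2.INTER_CUBIC),cv2.COLOR_RGB2BGR))
E
```

```text
[ 0.63411843 -0.00774505  0.28293568] [-0.21673311 -0.15662369 -0.52044244] 0.022875742817430673 [-9.57310413e-06  7.09264790e-01 -7.04939708e-01  1.86143645e-03]
tip pred (np.float64(322.66448176473693), np.float64(250.86514058113946)) (np.float64(361.70539203324813), np.float64(285.40242605176803)) eye (np.float64(324.67455910467316), np.float64(230.72167715363065)) (np.float64(359.64247363764304), np.float64(304.1959015907688))
```

View pics/w7.png

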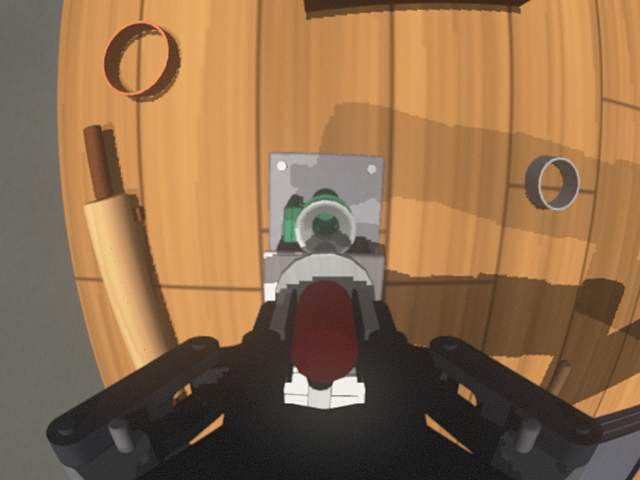

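View pics/c7.png

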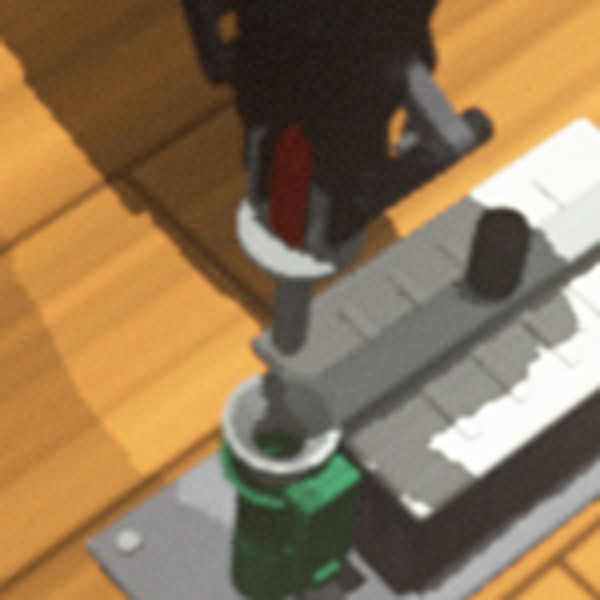

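The wrist view puts the eye at (326,228), and the scene view shows the tip at (363,287) above the eye at (360,306). Both fit the predictions to within 1–2 mm. I'll descend in steps and watch the force.

Call:
{"method": "step_arm", "body": {"series": [[[-0.15,0.1,-2],0,255],[[-0.15,0.1,-4],0,255],[[-0.15,0.1,-6],0,255],[[-0.15,0.1,-7],0,255],[[-0.15,0.1,-7],0,255]]}}

```text
clock: 11.3
tcp_pos: [0.6321, -0.0072, 0.2125]
orientation: [0.0, 0.709, -0.705, 0.001]
wrist_force: [0.2, -0.5, -0.5]
finger_gap: 0.0231
```

Call:
{"method": "step_arm", "body": {"series": [[[0,0,-0.8],0,255],[[0,0,-1.5],0,255],[[0,0,-2],0,255],[[0,0,-2],0,255]]}}

```text
clock: 11.8
tcp_pos: [0.6317, -0.0071, 0.1919]
orientation: [0.001, 0.709, -0.705, 0.001]
wrist_force: [0.6, -0.7, -2.1]
finger_gap: 0.0234
```

Call:
{"method": "step_arm", "body": {"series": [[[0,0,-0.8],0,255],[[0,0,-1.6],0,255],[[0,0,-2.4],0,255],[[0,0,-3.2],0,255],[[0,0,-3.2],0,255]]}}

```text
clock: 12.42
tcp_pos: [0.6311, -0.007, 0.1589]
orientation: [0.001, 0.709, -0.705, 0.0]
wrist_force: [0.7, 0.6, -1.0]
finger_gap: 0.0229
```

Call:
{"method": "step_arm", "body": {"series": [[[0.1,0,-0.3],0,255],[[0.1,0,-0.5],0,255],[[0.1,0,-0.5],0,255]]}}

```text
clock: 12.8
tcp_pos: [0.6323, -0.007, 0.1541]
orientation: [0.001, 0.709, -0.705, 0.0]
wrist_force: [-0.8, -0.3, -0.6]
finger_gap: 0.0226
```

Call:
{"method": "step_arm", "body": {"series": [[[0,0,-0.2],0,255],[[0,0,-0.3],0,255],[[0,0,-0.3],0,255]]}}

```text
clock: 13.18
tcp_pos: [0.6324, -0.0072, 0.1536]
orientation: [0.0, 0.709, -0.705, 0.001]
wrist_force: [-5.1, -0.5, 11.2]
finger_gap: 0.0227
```

Contact came at z ≈ 0.1536 with 11 N upward, which matches the expected seated height of 0.1535. I'll release and withdraw straight up.

Call:
{"method": "step_arm", "body": {"series": [[[0,0,0.1],0,200],[[0,0,0.1],0,130],[[0,0,0.1],0,60],[[0,0,0.1],0,0],[[0,0,0.1],0,0]]}}

```text
clock: 13.8
tcp_pos: [0.6323, -0.0071, 0.1544]
orientation: [0.001, 0.709, -0.705, 0.001]
wrist_force: [-0.6, -0.4, -0.5]
finger_gap: 0.0851
```

```bash
python3 - <<'E'
from h import *
c=snap('wrist','w8.png');st=env.get_state();print(st['tcp_pos'],st['wrist_force'],st['finger_gap'])
E
```

```text
[ 0.63235003 -0.00712785  0.15444054] [-0.10784789 -0.13593586  0.96514342] 0.08536411547542058
```

View pics/w8.png

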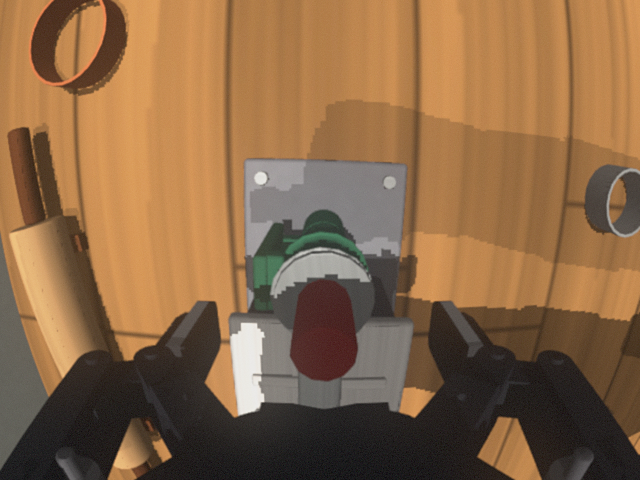

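The fingers are clear on both sides of the red knob (325,330), and the flange rests on the eye. Going up.

Call:
{"method": "step_arm", "body": {"series": [[[0,0,3],0,0],[[0,0,7],0,0],[[0,0,12],0,0],[[-4,2,14],0,0],[[-9,5,14],0,0]]}}

```text
clock: 14.48
tcp_pos: [0.5434, 0.0426, 0.2962]
orientation: [-0.001, 0.708, -0.706, 0.003]
wrist_force: [0.4, 0.3, 0.9]
finger_gap: 0.0854
```

Call:
{"method": "step_arm", "body": {"series": [[[-5,4,0],0,0],[[-10,8,0],0,0],[[-13,12,0],0,0],[[-13,12,0],0,0]]}}

```text
clock: 14.98
tcp_pos: [0.411, 0.1647, 0.2969]
orientation: [-0.001, 0.71, -0.704, 0.003]
wrist_force: [1.3, -0.6, 0.2]
finger_gap: 0.0853
```

```bash
python3 - <<'E'
from h import *
s=snap('scene','s9.png');t=snap('top','t9.png');st=env.get_state();print(st['clock'],st['tcp_pos'],st['wrist_force'])
for nm,c in (('s',s),('t',t)):
    print(nm,'exp knob top',proj(c,[.633,-.0065,.191]),'if 10mm high',proj(c,[.633,-.0065,.201]),blobs(c['frame'],(0,170,60),(8,255,255),15))
a=cv2.resize(s['frame'][240:370,300:430],None,fx=3,fy=3,interpolation=cv2.INTER_CUBIC);b=cv2.resize(t['frame'][150:280,240:370],None,fx=3,fy=3,interpolation=cv2.INTER_CUBIC)
cv2.imwrite('pics/c9.png',cv2.cvtColor(np.hstack([a,b]),cv2.COLOR_RGB2BGR))
E
```

```text
15.075 [0.41346412 0.16295653 0.29656414] [ 0.88553325 -0.38894678 -0.23821491]
s exp knob top (np.float64(361.5290852944404), np.float64(287.18856039233185)) if 10mm high (np.float64(361.9107104118587), np.float64(283.5732109591634)) [([354, 283, 14, 21, 164], [360.1, 290.4])]
t exp knob top (np.float64(325.52325515499916), np.float64(194.986759746262)) if 10mm high (np.float64(325.52299405083147), np.float64(193.4448356932099)) [([320, 190, 11, 13, 111], [325.4, 196.4])]
```

View pics/c9.png

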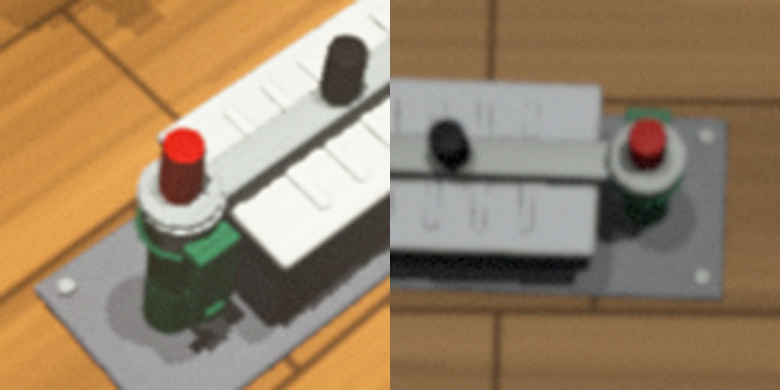

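The red knob's top is at (361,289) in the scene view; seated it should be at (361.5,287), and 10 mm high it would be at 283.6. The flange lies flat on the eye and the bar is over the socket, so I'm handing in.

```bash
python3 -c "
from workcell import env
print(env.hand_in())"
```

```text
the job is handed in; nothing more can be done
None
```

The tin's lid is locked, and I handed the job in at about 15 s of the 53 s allowed. The hand-in reports no verdict.

- **Bar:** I pushed the bar's knob round until it met its stop, where the force rose from 6 to 9 N with no further motion. The eye then lay over the socket in all three camera views.
- **Pin:** I took the red-knobbed pin from the rack and lowered it through both holes without resistance. The flange met the eye at a TCP height of 0.1536 m, against 0.1535 m expected, with 11 N upward. I then let go and moved the arm well clear.
- **Last checks:** The final pictures show the pin upright, its flange flat on the eye, the bar still in line and the gripper open and away. The knob's top was about 2 px from where a seated pin should appear.
- **Disagreement:** The scene camera placed points 2 to 5 mm off from the other two views. That fits its calibration error and did not affect the result, and no other check failed.

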